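# Stand the slumped slide box back up in its row

### The arm

A 7-joint arm with a two-finger parallel gripper is mounted at the origin on the work surface. World frame = base frame: x ahead of the robot, y to its left, z up, the work surface at z = 0. Lengths are in m, angles in rad, forces in N, time in s.
With the tool pointing down it reaches from about 0.4 to 0.85 m from the base axis. Payload 4.5 kg.
Tool frame: the origin (TCP) lies between the finger pads; the fingertips stand 11 mm ahead of it and the grasp point (between the pads) lies 8 mm behind it (r.nose_length is the distance from the TCP to the fingertips, in m); z points along the fingers, y is the line along which they close (so a half turn about z gives the same grasp; the last joint's range is limited). The gripper opens to 88 mm and grips with 3 to 60 N. Pads are 18 mm wide; open, the fingers measure 123 mm over their backs; the gripper's body (75 mm by 187 mm) begins 45 mm behind the grasp point.
Start: joints at [-1.239, 0.689, -0.195, 1.565, 0.157, 0.902, -0.215], TCP at [0.183, 0.598, 0.25] pointing down, gripper open.
Joint ranges: [-3.01, 3.01], [-0.46, 2.08], [-1.47, 1.51], [0.13, 2.56], [-1, 4.14], [0.04, 2.09], [-2.66, 2.66]. Speed limits (rad/s): [2.57, 2.57, 3.14, 3.14, 3.14, 3.14, 3.14].

### API

Orientations are given as a unit quaternion [x, y, z, w].
In Python, from plant import get_state, snapshot, camera_model, r gives the robot as it stands.
- The arm moves only by the shell command python3 -m inch 'ROWS' [FORCE]. ROWS is text: rows parted by semicolons, each of 7 numbers parted by spaces: the opening, from -1 (shut) to 1 (fully open), then the shift along the tool's x, y, z in m, then the turn, a rotation vector about the tool's x, y, z in rad. A call has 1 to 20 rows; each row shifts and turns the commanded pose from where the row before left it, along the tool's axes as they then stand; what a row does not reach is not made up. A row lasts 1/12 s, in which the tool goes at most 41.7 mm and 7.16 degrees, less where a joint would pass 70% of its speed; a pose out of reach is approached as far as the arm can. A call is refused whole if a number of a shift passes 0.0417 or a number of a turn 0.125, either way. A call with a gripper value outside its range is refused whole. The fingers move at their own pace and stop on an object; FORCE is the grip in N (left out, the last holds). Time passes only in rows, so rows that do not move let the fingers close. It gives the time, the measured TCP pose, the force, the opening and the grip force at its end, in the units of the state.
- get_state(): the state, without advancing time (a new reading comes with each control period).
- snapshot(name): name is "side" or "top" or "wrist"; returns (picture, depth): 400x640x3 uint8, red, green, blue; 400x640 float32, m along the optical axis (not along the pixel's ray), 0 where there is no reading.
- camera_model(name): a dict with "intrinsics" (3x3 intrinsics, pixels), "view" (4x4, takes a point from world to camera coordinates). Camera axes: x right, y down, z forward; pixel columns grow to the right and rows downward; lengths in m; the calibration is good to about 2 mm. A picture is of the moment at which its call begins: read the wrist's pose just before it. camera_model takes no time and is no camera call; for the wrist camera it gives the pose at the moment of the call.
- r.finish_job(): hands the job in; it is judged then, once.
The state is a dict: "clock": time; "q": joint angles; "qd": joint speeds; "joint_torque": joint torques, N m; "tool_pos": TCP position; "eef_rot": TCP orientation; "contact_force": force on the tool from outside, world axes, zero at the start; "moment": the same for the moment, N m; "opening": opening from 0.0 (shut) to 1.0 (fully open); "finger_force": force on a finger pad.
Only numpy, scipy, OpenCV 4.12 (cv2) and the standard library are available. Lean on these libraries where they do the work, as an engineer would, in place of code of your own. Each camera call takes 0.05 s, during which the arm holds its last target. There are 200 camera calls.

### The job

The end box of the row of microscope-slide boxes has slumped over onto the magnetic stirrer and slid forward. Gently push it back upright beside the box next to it with your fingertips, push it in until its spine is flush with the rest of the row, and leave it standing by itself. It is full of glass slides: do not pick it up or shove it hard, and leave the other boxes and everything else on the bench where they are.

Things in the scene. Friction and masses are not known exactly. Their poses are not given: they have to be found in the camera images.
- slumped_box: the box to stand up: microscope-slide box, pale grey-white plastic, rigid, shut, loose, 0.3 to 0.55 kg, 100 deep (x) x 35 thick (y) x 165 tall (z). Origin: centre of its underside (100 x 35); z to its top; -x out of its spine (35 x 165, latch and blank label, faces the robot). It leans about 0.5 rad towards the row's -y on the stirrer's top edge; spine 15 to 40 mm ahead of the others'
- slumped_box_foot (a point): middle of the slumped box's lower -y edge, the edge it stands on (on the bench) while leaning. Upright, the box is stable up to about 0.2 rad of sideways lean, so past that point it drops upright by itself
- slumped_box_top (a point): middle of the slumped box's upper -y edge, its outermost edge while leaning: at the start about 145 above the bench, overhanging the stirrer (70 tall); it rises to 165 as the box is stood up
- next_box: the standing box that the slumped one belongs beside: same kind and size (100 x 35 x 165, origin at the centre of the underside, -x out of the spine). Its x axis is the row's depth; its -y points to the slumped box. In place, the slumped box has its centre 35 to 45 mm from this one's along -y and level with it in x
- stirrer: magnetic stirrer, heavy and fixed on the bench: grey casing, white top plate, 150 deep (x) x 140 wide (y) x 70 tall, knob standing 15 out of its front; origin at the centre of its underside. It stands about 38 mm to the -y side of the foot of the slumped box, turned as the row is
- bookend: fixed cast grey bookend, 100 deep, 140 tall, that the row stands against (boxes 1 mm apart); origin at the bottom of the face that touches the row, row towards its -y; its foot runs 100 to +y
- row_box_a: first of the three standing boxes, next to the bookend, same kind and size as the others; loose, to be left alone; origin at the centre of its underside
- row_box_b: middle one of the three standing boxes, same kind and size as the others; loose, to be left alone; origin at the centre of its underside
- coplin_jar: closed square glass staining jar with white lid, 58 x 58 x 93 tall; loose, to be left alone; origin at the centre of its underside
- oil_bottle: small amber bottle, 32 diameter, 68 tall; loose, to be left alone; origin at the centre of its underside
- petri_stack: stack of three clear petri dishes, 91 diameter, 45 tall; loose, to be left alone; origin at the centre of its underside
- marker: marker pen lying flat, 135 long, 16 thick, along its x; loose, to be left alone; origin at the centre of its underside
- tip_box: blue pipette-tip box with clear lid, 126 x 86 x 66 tall; loose, to be left alone; origin at the centre of its underside
- beaker: glass beaker, 68 diameter, 92 tall; loose, to be left alone; origin at the centre of its underside
Mind the look-alikes: they are no part of the job. Leave any brown or green look-alike of the slumped_box alone.

How it is judged:
At the end, for the whole second after the job is handed in: The slumped box stands by itself on its underside, upright within 4 degrees, beside its neighbour (gap under 15 mm), parallel with it within 4.5 degrees, its spine flush with the neighbour's within 7 mm, at rest; the other three boxes still stand upright (angle between each of slumped_box, row_box_a, row_box_b, next_box's own z axis and vertical below 0.07 rad and height (world z) of slumped_box below 0.006 m and x of slumped_box in the frame of next_box between -0.007 and 0.007 m and y of slumped_box in the frame of next_box between -0.05 and -0.033 m and angle between the x axis of slumped_box and the x axis of next_box, either way round below 0.08 rad and linear speed of slumped_box below 0.01 m/s); the robot touches nothing.
It fails at once if the slumped box is lifted: its standing edge comes more than 12 mm off the bench (height (world z) of slumped_box_foot above 0.012 m).
It fails at once if the arm or the gripper's body, not the fingers, pushes the slumped box (over 3 N) (contact force between the arm and slumped_box above 3 N).
It fails at once if the box is squeezed or shoved hard (over 40 N) (contact force between the fingers and slumped_box above 40 N).
It fails at once if another box of the row is shifted by more than 12 mm (distance of any of row_box_a, row_box_b, next_box from where it was at the start of the episode above 0.012 m).
It fails at once if another thing on the bench is shifted by more than 25 mm (distance of any of coplin_jar, oil_bottle, petri_stack, marker, tip_box, beaker from where it was at the start of the episode above 0.025 m).
It also fails if it takes over 54 s, if anything falls off the work surface, if the arm or the gripper's body presses on something with over 40 N, if the wrist force passes 120 N, or if a joint passes its speed limit or range.

## Working session

There is one attempt and no reset: what is moved stays moved. The work goes in short steps, Python scripts to look and compute and a shell command to move; the robot and the scene stay as the last step left them, time stands still between calls to the robot, and variables do not carry over. Pictures are saved under pics/ and viewed, at most 10 in all, crops included, and the job is handed in when it is done.

```bash
mkdir -p pics; python3 - <<'E'
from plant import *
import cv2,numpy as np
for n in("top","side"):
    p,d=snapshot(n); cv2.imwrite(f"pics/{n}0.png",p[:,:,::-1]); np.save(f"pics/{n}0.npy",d)
    m=camera_model(n); print(n,np.round(m["intrinsics"],1).tolist(),np.round(m["view"],3).tolist())
s=get_state(); print(s["clock"],s["tool_pos"],s["eef_rot"],s["opening"])
E
ls
```

```text
top [[423.7, 0.0, 312.9], [0.0, 423.7, 201.3], [0.0, 0.0, 1.0]] [[-0.021, -1.0, 0.007, 0.085], [-0.992, 0.02, -0.124, 0.584], [0.124, -0.009, -0.992, 1.152], [0.0, 0.0, 0.0, 1.0]]
side [[382.1, 0.0, 315.3], [0.0, 382.1, 203.6], [0.0, 0.0, 1.0]] [[-0.998, -0.059, -0.021, 0.558], [-0.02, 0.618, -0.786, 0.047], [0.06, -0.784, -0.618, 0.95], [0.0, 0.0, 0.0, 1.0]]
0.1 [0.18325874 0.59696144 0.24900554] [ 1.48312256e-01  9.88940245e-01 -8.13575333e-04 -6.95820696e-05] 1.0013507028304125
pics
```

View pics/top0.png

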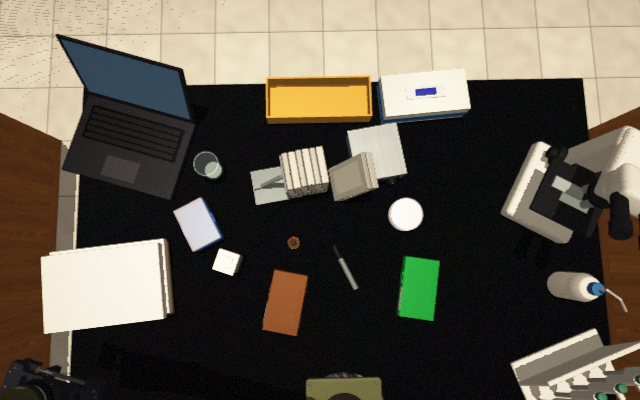

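View pics/side0.png

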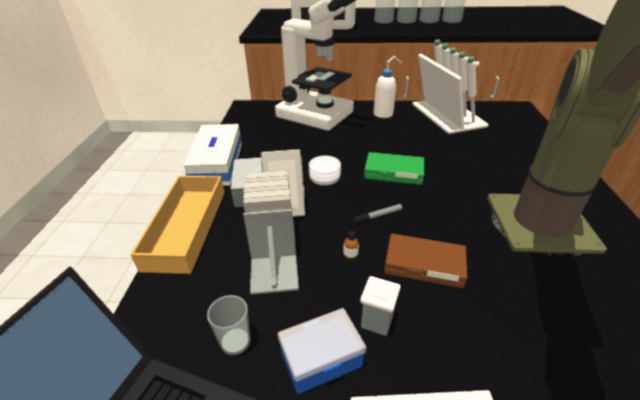

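Slumped-box candidates in the top view are the grey-white leaning box at (353,176), the brown one at (286,302) and the green one at (419,288). Only the grey-white one leans on the stirrer (378,150) beside the row (305,172). I'll confirm that in a crop.

```bash
cat > h.py <<'E'
import numpy as np,cv2
from plant import *
def pts(n,d):
    m=camera_model(n);K=np.array(m["intrinsics"]);T=np.linalg.inv(np.array(m["view"]))
    v,u=np.mgrid[:d.shape[0],:d.shape[1]]
    P=np.stack([(u-K[0,2])/K[0,0]*d,(v-K[1,2])/K[1,1]*d,d],-1)
    return P@T[:3,:3].T+T[:3,3]
E
python3 - <<'E'
from h import *
p=cv2.imread("pics/top0.png")
cv2.imwrite("pics/crop1.png",cv2.resize(p[110:215,245:415],None,fx=4.5,fy=4.5,interpolation=cv2.INTER_CUBIC))
P=pts("top",np.load("pics/top0.npy"))
for a in [(305,170),(290,152),(322,150),(295,195),(325,192),(340,165),(335,180),(345,185),(360,160),(372,165),(340,195),(376,185),(365,185),(355,180),(390,150),(385,130),(260,185),(330,250)]:
    print(a,np.round(P[a[1],a[0]],3))
E
```

```text
(305, 170) [0.648 0.093 0.17 ]
(290, 152) [0.697 0.13  0.164]
(322, 150) [0.7   0.048 0.165]
(295, 195) [0.6   0.122 0.067]
(325, 192) [ 0.617  0.037 -0.001]
(340, 165) [ 0.679 -0.003  0.078]
(335, 180) [0.643 0.01  0.045]
(345, 185) [ 0.623 -0.014  0.081]
(360, 160) [ 0.674 -0.048  0.156]
(372, 165) [ 0.663 -0.08   0.145]
(340, 195) [ 0.599 -0.002  0.056]
(376, 185) [ 0.61  -0.088  0.15 ]
(365, 185) [ 0.609 -0.059  0.157]
(355, 180) [ 0.628 -0.037  0.126]
(390, 150) [ 0.72  -0.143  0.071]
(385, 130) [ 0.778 -0.132  0.068]
(260, 185) [0.637 0.223 0.022]
(330, 250) [0.449 0.027 0.   ]
```

View pics/crop1.png

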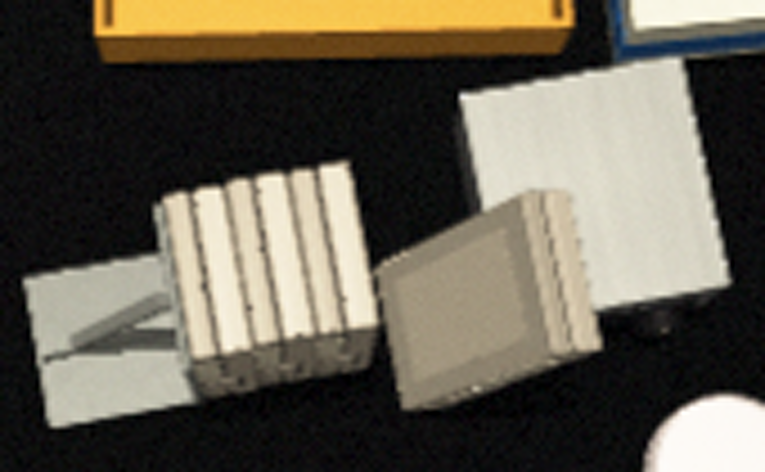

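The crop confirms it: the grey-white box leans from its foot edge (crop 380,265 to 405,405) to its top (540,190 to 600,350) over the stirrer. The row's three boxes show as striped tops. Next I measure with planes and rectangles.

```bash
python3 - <<'E'
from h import *
P=pts("top",np.load("pics/top0.npy"))
v,u=np.mgrid[:400,:640]
def rect(m,name):
    q=P[m][:,:2].astype(np.float32); c=cv2.boxPoints(cv2.minAreaRect(q*1000))
    print(name,m.sum(),"z",np.round(np.median(P[m][:,2]),3),np.round(c).tolist())
Z=P[...,2]
rect((abs(Z-.166)<.008)&(u>275)&(u<331)&(v>140)&(v<200),"row")
rect((abs(Z-.07)<.006)&(u>350)&(u<408)&(v>118)&(v<182)&(P[...,1]<-.085)&(P[...,0]>.66),"stir")
# slumped upper(+y) face plane
m=(u>336)&(u<360)&(v>165)&(v<192)&(Z>.05)&(Z<.15)
q=P[m];c=q.mean(0);n=np.linalg.svd(q-c,full_matrices=False)[2][2]; n*=np.sign(n[2]);print("face n",n.round(3),"c",c.round(3),"res",np.std((q-c)@n).round(4))
M=(abs((P-c)@n)<.005)&(u>325)&(u<382)&(v>145)&(v<208)&(Z>.008)
e1=np.cross([0,0,1],n);e1/=np.linalg.norm(e1);e2=np.cross(n,e1)
ab=np.stack([(P[M]-c)@e1,(P[M]-c)@e2],-1).astype(np.float32)
for b in cv2.boxPoints(cv2.minAreaRect(ab*1000))/1000: print("corner",(c+b[0]*e1+b[1]*e2).round(3))
T=(u>325)&(u<385)&(v>145)&(v<208)&((P-c)@n<-.006)&((P-c)@n>-.034)&(Z>.13)
q=P[T];ct=q.mean(0);nt=np.linalg.svd(q-ct,full_matrices=False)[2][2];print("top n",nt.round(3),"c",ct.round(3))
print("petri etc",P[213,405].round(3),P[242,293].round(3))
E
```

```text
row 1542 z 0.166 [[599.0, 139.0], [618.0, 33.0], [713.0, 50.0], [695.0, 155.0]]
stir 1407 z 0.071 [[646.0, -98.0], [660.0, -185.0], [800.0, -162.0], [786.0, -75.0]]
face n [-0.141  0.862  0.487] c [ 0.638 -0.022  0.099] res 0.0013
corner [ 0.696 -0.049  0.165]
corner [0.68  0.032 0.017]
corner [0.583 0.015 0.018]
corner [ 0.599 -0.066  0.166]
top n [ 0.039 -0.442  0.896] c [ 0.647 -0.073  0.152]
petri etc [ 0.546 -0.182  0.046] [0.472 0.129 0.068]
```

```bash
python3 - <<'E'
from h import *
P=pts("top",np.load("pics/top0.npy"))
for a in [(105,285),(165,250),(60,320),(150,245),(110,365)]: print(a,P[a[1],a[0]].round(3))
s=get_state()
from scipy.spatial.transform import Rotation as R
print(R.from_quat(s["eef_rot"]).as_matrix().round(3).tolist(), s["contact_force"])
E
```

```text
(105, 285) [0.37  0.623 0.083]
(165, 250) [0.458 0.482 0.042]
(60, 320) [0.282 0.738 0.079]
(150, 245) [0.472 0.509 0.081]
(110, 365) [0.148 0.64  0.001]
[[-0.956, 0.293, -0.0], [0.293, 0.956, -0.002], [-0.0, -0.002, -1.0]] [-0.49843182  0.17257284  0.44207194]
```

Nothing along the path is tall, so I turn and traverse at z = 0.25.

```bash
python3 -m inch '0 0 0 0 0 0 .123;0 0 0 0 0 0 .123;0 0 0 0 0 0 .123;0 0 0 0 0 0 .123;0 0 0 0 0 0 .123;0 0 0 0 0 0 .123;0 0 0 0 0 0 .123;0 0 0 0 0 0 .123;0 0 0 0 0 0 .121;0 -.035 .0155 0 0 0 0;0 -.035 .0155 0 0 0 0;0 -.035 .0155 0 0 0 0;0 -.035 .0155 0 0 0 0;0 -.035 .0155 0 0 0 0;0 -.035 .0155 0 0 0 0;0 -.035 .0155 0 0 0 0;0 -.035 .0155 0 0 0 0;0 -.035 .0155 0 0 0 0;0 -.035 .0155 0 0 0 0;0 -.035 .0155 0 0 0 0'
python3 -m inch '0 -.035 .0155 0 0 0 0;0 -.035 .0155 0 0 0 0;0 -.035 .0155 0 0 0 0;0 -.035 .0155 0 0 0 0;0 -.035 .0155 0 0 0 0;0 -.035 .0155 0 0 0 0;0 -.035 .0155 0 0 0 0;0 -.035 .0155 0 0 0 0;0 -.035 .0155 0 0 0 0;0 0 0 0 0 0 0'
python3 - <<'E'
from h import *
from scipy.spatial.transform import Rotation as R
s=get_state();M=R.from_quat(s["eef_rot"]).as_matrix();print(M.round(3).tolist(),s["q"].round(2),"remaining in tool",(M.T@(np.array([.655,-.116,.13])-s["tool_pos"])).round(4))
E
```

```text
clock: 1.77
tool_pos: [0.4164, 0.2447, 0.2496]
eef_rot: [0.645, 0.764, -0.0, -0.0]
contact_force: [0.5, -0.1, -0.4]
opening: 0.502
finger_force: 0.0
clock: 2.6
tool_pos: [0.609, -0.0508, 0.2494]
eef_rot: [0.65, 0.76, -0.001, 0.003]
contact_force: [0.3, -0.6, 0.2]
opening: 0.499
finger_force: 0.0
[[-0.156, 0.988, 0.003], [0.988, 0.156, -0.007], [-0.007, 0.002, -1.0]] [-0.01  0.67  0.03  1.62 -0.02  0.85  0.18] remaining in tool [-0.0708  0.035   0.12  ]
```

```bash
python3 -m inch '0 -.024 .012 0 0 0 0;0 -.024 .012 0 0 0 0;0 -.023 .011 0 0 0 0;0 0 0 .03 0 0 0;0 0 0 .03 0 0 0;0 0 0 .03 0 0 0;0 0 0 .03 0 0 0;0 0 0 0 0 0 0;0 0 0 0 0 0 0'
python3 - <<'E'
from h import *
p,d=snapshot("side"); cv2.imwrite("pics/side1.png",cv2.resize(p[120:260,180:340,::-1],None,fx=4,fy=4))
E
```

```text
clock: 3.35
tool_pos: [0.6511, -0.1045, 0.1283]
eef_rot: [0.645, 0.764, -0.001, -0.002]
contact_force: [0.0, -1.6, 1.0]
opening: 0.5
finger_force: 0.0
```

View pics/side1.png

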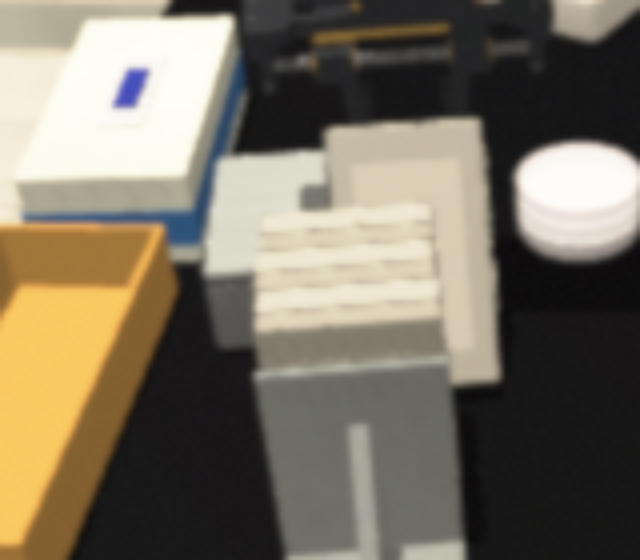

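The side view shows the fingers (crop 350–470, 60–110) just behind the box's top edge (crop 330–480, 125), not touching hard. Now I push gently along tool +x.

```bash
python3 -m inch '0 .003 0 0 0 0 0;0 .003 0 0 0 0 0;0 .003 0 0 0 0 0;0 .003 0 0 0 0 0;0 .003 0 0 0 0 0;0 .003 0 0 0 0 0;0 .003 0 0 0 0 0;0 .003 0 0 0 0 0;0 .003 0 0 0 0 0;0 .003 0 0 0 0 0'
python3 - <<'E'
from h import *
p,d=snapshot("top");P=pts("top",d);v,u=np.mgrid[:400,:640];Z=P[...,2]
m=(u>334)&(u<352)&(v>172)&(v<190)&(Z>.03)&(Z<.14)
q=P[m];c=q.mean(0);n=np.linalg.svd(q-c,full_matrices=False)[2][2];n*=np.sign(n[2]);print(m.sum(),n.round(3),c.round(3))
E
```

```text
clock: 4.23
tool_pos: [0.6472, -0.0749, 0.1295]
eef_rot: [0.645, 0.764, -0.0, -0.0]
contact_force: [0.6, -0.7, 0.2]
opening: 0.501
finger_force: 0.2
254 [-0.156  0.93   0.333] [ 0.63  -0.005  0.097]
```

```bash
python3 -m inch '0 .003 0 0 0 0 0;0 .003 0 0 0 0 0;0 .003 0 0 0 0 0;0 .003 0 0 0 0 0;0 .003 0 0 0 0 0;0 .003 0 0 0 0 0;0 .003 0 0 0 0 0;0 .003 0 0 0 0 0;0 .002 0 0 0 0 0;0 .002 0 0 0 0 0;0 .002 0 0 0 0 0;0 .002 0 0 0 0 0;0 .002 0 0 0 0 0;0 0 0 0 0 0 0'
python3 - <<'E'
from h import *
p,d=snapshot("side"); cv2.imwrite("pics/side2.png",cv2.resize(p[120:260,180:340,::-1],None,fx=4,fy=4))
E
```

```text
clock: 5.45
tool_pos: [0.6417, -0.0412, 0.1297]
eef_rot: [0.645, 0.764, 0.0, -0.0]
contact_force: [0.1, 0.7, 0.3]
opening: 0.501
finger_force: 0.0
```

View pics/side2.png

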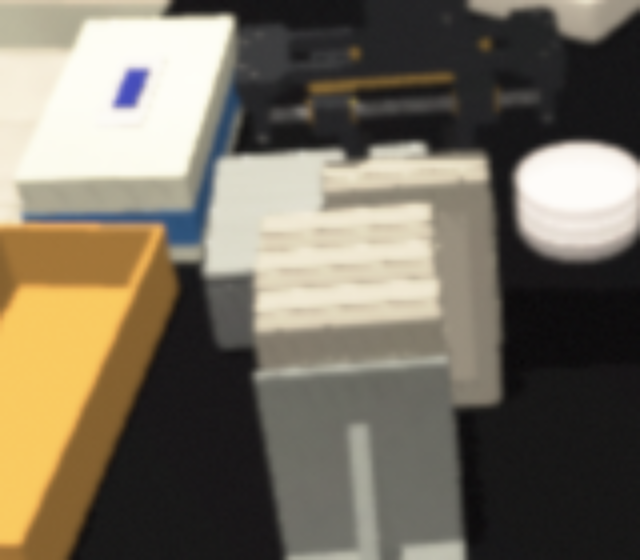

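The box looks upright: its top strip is horizontal at crop (325–490, 170). The fingers are clear behind it. I'll measure it.

```bash
cat >> h.py <<'E'
X=np.array([.9849,.1728]);Y=np.array([-.1728,.9849])
def rowrect(lo,hi,n="side"):
    p,d=snapshot(n);P=pts(n,d);xy=P[...,:2];rx=xy@X;ry=xy@Y
    m=(abs(P[...,2]-.166)<.007)&(rx>.55)&(rx<.75)&(ry>lo)&(ry<hi)
    q=np.stack([rx[m],ry[m]],-1)
    a=np.percentile(q,[1,99],axis=0);print(n,m.sum(),"rx",a[:,0].round(4),"ry",a[:,1].round(4),"z",P[m][:,2].mean().round(4))
    return q,P[m]
E
python3 - <<'E'
from h import *
for n in("side","top"):
    rowrect(-.071,.04,n)
    q,P=rowrect(-.135,-.0765,n)
    c=q.mean(0);h=cv2.fitLine((q*1000).astype(np.float32),cv2.DIST_L2,0,.01,.01).ravel();print(h.round(3),c.round(4))
    if len(P)>9:print("n",np.linalg.svd(P-P.mean(0),full_matrices=False)[2][2].round(3))
E
```

```text
side 1348 rx [0.6142 0.7076] ry [-0.0696  0.0307] z 0.1651
side 404 rx [0.5797 0.6723] ry [-0.1131 -0.0778] z 0.1655
[ 9.99000e-01 -4.00000e-02  6.25115e+02 -9.33710e+01] [ 0.6251 -0.0934]
n [-0.019  0.081  0.996]
top 1510 rx [0.6151 0.7089] ry [-0.0699  0.0317] z 0.1658
top 519 rx [0.5807 0.6741] ry [-0.1136 -0.0794] z 0.1659
[ 1.00000e+00 -1.70000e-02  6.26936e+02 -9.64420e+01] [ 0.6269 -0.0964]
n [-0.007  0.034  0.999]
```

Upright, with about a 7 mm gap. The spine is about 34.5 mm forward of the row. I retreat, rise, close, go in front and reorient.

```bash
python3 -m inch '0 -.01 0 0 0 0 0;0 -.01 0 0 0 0 0;-1 0 0 -.03 0 0 0;-1 0 0 -.035 0 0 0;-1 0 0 -.035 0 0 0;-1 0 0 -.03 0 0 0;-1 .015 -.029 0 0 0 0;-1 .015 -.029 0 0 0 0;-1 .015 -.029 0 0 0 0;-1 .015 -.029 0 0 0 0;-1 .015 -.029 0 0 0 0;-1 0 0 0 0 0 0' 10
python3 -m inch '-1 0 0 0 0 0 .121;-1 0 0 0 0 0 .121;-1 0 0 0 0 0 .121;-1 0 0 0 0 0 .121;-1 0 0 0 0 0 .121;-1 0 0 0 0 0 .121;-1 0 0 0 0 0 .121;-1 0 0 0 0 0 .121;-1 0 0 0 0 0 .121;-1 0 0 0 0 0 .121;-1 0 0 0 0 0 .121;-1 0 0 0 0 0 .121;-1 0 0 0 0 0 .119;-1 0 0 0 0 .117 0;-1 0 0 0 0 .117 0;-1 0 0 0 0 .117 0;-1 0 0 0 0 .117 0;-1 0 0 0 0 .117 0;-1 0 0 0 0 .115 0;-1 0 0 0 0 0 0'
cat > g.py <<'E'
from h import *
from scipy.spatial.transform import Rotation as R
s=get_state();M=R.from_quat(s["eef_rot"]).as_matrix();t=s["tool_pos"];F=np.array([[*X,0],[*Y,0],[0,0,1]])
print("row-frame TCP",(F@t).round(4),"axes(cols x,y,z in row)",(F@M).round(3).tolist(),"q",s["q"].round(2),"F",s["contact_force"].round(1))
print("to (.545,-.096,.058) in tool",(M.T@F.T@(np.array([.545,-.096,.058])-F@t)).round(4))
E
python3 g.py
```

```text
clock: 6.7
tool_pos: [0.4821, -0.0117, 0.2593]
eef_rot: [0.645, 0.764, -0.003, -0.003]
contact_force: [-0.7, 0.3, 0.2]
opening: 0.009
finger_force: 0.0
clock: 8.37
tool_pos: [0.5148, -0.0229, 0.3208]
eef_rot: [0.959, 0.08, 0.271, -0.038]
contact_force: [0.1, -0.5, 1.0]
opening: 0.003
finger_force: 0.0
row-frame TCP [ 0.503  -0.1116  0.3208] axes(cols x,y,z in row) [[0.851, 0.001, 0.526], [-0.015, -0.999, 0.026], [0.526, -0.03, -0.85]] q [ 0.24  0.32 -0.27  2.27 -1.    0.04 -0.41] F [ 0.1 -0.5  1. ]
to (.545,-.096,.058) in tool [-0.1027 -0.0075  0.2459]
```

```bash
python3 -m inch '-1 -.0142 -.001 .0317 0 0 0;-1 -.0142 -.001 .0317 0 0 0;-1 -.0142 -.001 .0317 0 0 0;-1 -.0142 -.001 .0317 0 0 0;-1 0 0 0 0 0 0'; python3 g.py
```

```text
clock: 8.78
tool_pos: [0.5535, -0.0193, 0.239]
eef_rot: [0.971, 0.089, 0.217, -0.049]
contact_force: [0.8, 1.1, -0.3]
opening: 0.005
finger_force: 0.0
row-frame TCP [ 0.5418 -0.1147  0.239 ] axes(cols x,y,z in row) [[0.903, 0.022, 0.429], [-0.005, -0.998, 0.061], [0.43, -0.057, -0.901]] q [ 0.18  0.52 -0.21  2.18 -1.    0.04 -0.38] F [ 0.8  1.1 -0.3]
to (.545,-.096,.058) in tool [-0.075  -0.0082  0.1657]
```

The wrist limits prevent a strong tilt on this branch. I'll push with a mild tilt (~0.25): fingertips around z = 0.11, body above the box tops, and a slight downward drag to counter tipping.

```bash
python3 -m inch '-1 0 0 0 -.03 -.1 0;-1 0 0 0 -.03 -.1 0;-1 0 0 0 0 0 0'; sed -i 's/\.545,-\.096,\.058/.54,-.096,.123/g' g.py; python3 g.py
```

```text
clock: 9.03
tool_pos: [0.554, -0.0177, 0.2341]
eef_rot: [0.98, 0.091, 0.174, -0.035]
contact_force: [0.2, -0.0, 0.1]
opening: 0.002
finger_force: 0.0
row-frame TCP [ 0.5426 -0.1132  0.2341] axes(cols x,y,z in row) [[0.938, 0.018, 0.347], [0.003, -0.999, 0.041], [0.347, -0.037, -0.937]] q [-0.1   0.54  0.17  2.12 -0.94  0.24 -0.47] F [ 0.2 -0.   0.1]
to (.54,-.096,.123) in tool [-0.041 -0.013  0.104]
```

```bash
python3 -m inch '-1 0 0 0 -.035 -.1 0;-1 -.008 -.003 .021 0 0 0;-1 -.008 -.003 .021 0 0 0;-1 -.008 -.003 .021 0 0 0;-1 -.008 -.003 .021 0 0 0;-1 0 0 0 0 0 0;-1 0 0 0 0 0 0'; python3 g.py
```

```text
clock: 9.62
tool_pos: [0.5472, -0.0048, 0.1467]
eef_rot: [0.986, 0.088, 0.139, -0.028]
contact_force: [0.2, 0.5, 0.0]
opening: 0.002
finger_force: 0.0
row-frame TCP [ 0.5381 -0.0993  0.1467] axes(cols x,y,z in row) [[0.96, 0.009, 0.278], [0.001, -0.999, 0.032], [0.278, -0.03, -0.96]] q [-0.    0.7  -0.05  2.15 -1.    0.04 -0.43] F [0.2 0.5 0. ]
to (.54,-.096,.123) in tool [-0.0047 -0.0025  0.0233]
```

```bash
python3 -m inch '-1 -.002 -.001 .011 -.03 -.05 0;-1 -.002 -.001 .011 0 -.02 0;-1 0 0 0 0 0 0;-1 0 0 0 0 0 0'; python3 g.py
```

```text
clock: 9.95
tool_pos: [0.5495, -0.0021, 0.1253]
eef_rot: [0.99, 0.088, 0.107, -0.008]
contact_force: [0.3, -0.5, 0.5]
opening: 0.004
finger_force: 0.0
row-frame TCP [ 0.5408 -0.097   0.1253] axes(cols x,y,z in row) [[0.977, 0.004, 0.213], [0.004, -1.0, -0.001], [0.213, 0.002, -0.977]] q [-0.15  0.75  0.14  2.11 -1.    0.14 -0.47] F [ 0.3 -0.5  0.5]
to (.54,-.096,.123) in tool [-0.0013 -0.001   0.0021]
```

```bash
python3 -m inch '-1 .0029 0 .0006 0 0 0;-1 .0029 0 .0006 0 0 0;-1 .0029 0 .0006 0 0 0;-1 .0029 0 .0006 0 0 0;-1 .0029 0 .0006 0 0 0;-1 .0029 0 .0006 0 0 0;-1 .0029 0 .0006 0 0 0;-1 .0023 0 .0012 0 0 0;-1 .0023 0 .0012 0 0 0;-1 .0023 0 .0012 0 0 0;-1 .0023 0 .0012 0 0 0;-1 .0023 0 .0012 0 0 0;-1 .0023 0 .0012 0 0 0;-1 .0023 0 .0012 0 0 0'; python3 g.py
cat > b.py <<'E'
from h import *
q,P=rowrect(-.071,.04); q,P=rowrect(-.13,-.0765)
h=cv2.fitLine((q*1000).astype(np.float32),cv2.DIST_L2,0,.01,.01).ravel();n=np.linalg.svd(P-P.mean(0),full_matrices=False)[2][2];F=np.array([[*X,0],[*Y,0],[0,0,1]]);print("dir",h[:2].round(3),"n row",(F@n).round(3))
E
python3 b.py
```

```text
clock: 11.12
tool_pos: [0.5844, 0.0046, 0.119]
eef_rot: [0.991, 0.088, 0.103, -0.009]
contact_force: [-6.4, -1.5, 6.2]
opening: 0.004
finger_force: 3.2
row-frame TCP [ 0.5764 -0.0964  0.119 ] axes(cols x,y,z in row) [[0.978, 0.004, 0.206], [0.003, -1.0, 0.001], [0.206, -0.0, -0.978]] q [-0.23  0.8   0.25  2.01 -0.96  0.25 -0.53] F [-6.4 -1.5  6.2]
to (.54,-.096,.123) in tool [-0.0347 -0.0005 -0.0114]
side 1362 rx [0.6137 0.7076] ry [-0.0701  0.0309] z 0.1652
side 446 rx [0.5956 0.6885] ry [-0.1196 -0.0837] z 0.1673
dir [ 0.997 -0.075] n row [0.064 0.177 0.982]
```

```bash
python3 - <<'E'
from h import *
p,d=snapshot("side"); a=cv2.resize(p[130:230,225:325,::-1],None,fx=4,fy=4)
p,d=snapshot("top"); b=cv2.resize(p[125:225,290:390,::-1],None,fx=4,fy=4)
cv2.imwrite("pics/both3.png",np.hstack([a,b]))
E
```

```text
(no output)
```

View pics/both3.png

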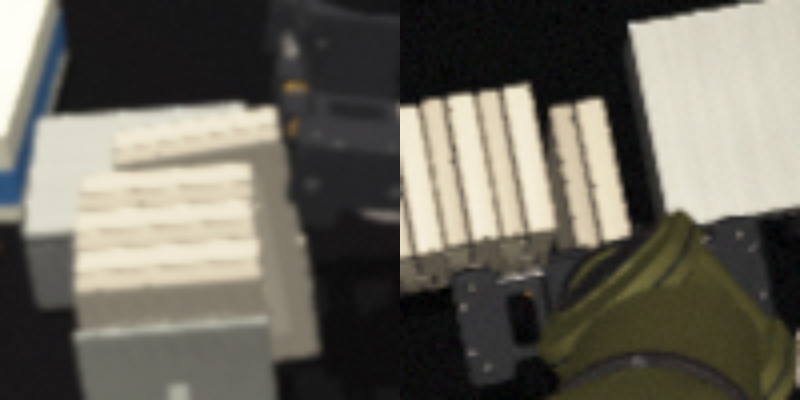

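The box is tipping back: in the side view its top slopes up at the front, (115,150) to (275,115). I back off slowly so it settles.

```bash
python3 -m inch '-1 -.002 0 0 0 0 0;-1 -.002 0 0 0 0 0;-1 -.002 0 0 0 0 0;-1 -.002 0 0 0 0 0;-1 -.002 0 0 0 0 0;-1 -.002 0 0 0 0 0;-1 -.002 0 0 0 0 0;-1 -.002 0 0 0 0 0;-1 -.002 0 0 0 0 0;-1 -.002 0 0 0 0 0;-1 -.002 0 0 0 0 0;-1 -.002 0 0 0 0 0;-1 -.002 0 0 0 0 0;-1 -.002 0 0 0 0 0;-1 0 0 0 0 0 0'; python3 g.py; python3 b.py
```

```text
clock: 12.57
tool_pos: [0.5587, -0.0001, 0.1134]
eef_rot: [0.991, 0.088, 0.105, -0.009]
contact_force: [-0.1, 0.6, -1.2]
opening: 0.004
finger_force: 0.0
row-frame TCP [ 0.5502 -0.0966  0.1134] axes(cols x,y,z in row) [[0.978, 0.004, 0.209], [0.004, -1.0, 0.001], [0.209, 0.0, -0.978]] q [-0.15  0.78  0.12  2.08 -0.97  0.13 -0.51] F [-0.1  0.6 -1.2]
to (.54,-.096,.123) in tool [-0.008  -0.0006 -0.0115]
side 1363 rx [0.6135 0.7076] ry [-0.07    0.0308] z 0.1652
side 420 rx [0.5794 0.6724] ry [-0.1193 -0.0828] z 0.1647
dir [ 1.    -0.013] n row [0.006 0.081 0.997]
```

It settled back in its original place, so bench friction is high and I need a low push with a strong tilt. That needs the other wrist branch (q5 near π). I retreat, and near the wrist singularity turn the tool half round to carry q5 over.

```bash
python3 -m inch '-1 -.007 0 -.027 0 0 0;-1 -.007 0 -.027 0 0 0;-1 -.007 0 -.027 0 0 0;-1 -.007 0 -.027 0 0 0;-1 0 0 0 0 0 -.121;-1 0 0 0 0 0 -.121;-1 0 0 0 0 0 -.121;-1 0 0 0 0 0 -.121;-1 0 0 0 0 0 -.121;-1 0 0 0 0 0 -.121;-1 0 0 0 0 0 -.121;-1 0 0 0 0 0 -.121;-1 0 0 0 0 0 -.121;-1 0 0 0 0 0 -.121;-1 0 0 0 0 0 0'; python3 g.py
```

```text
clock: 13.92
tool_pos: [0.5101, -0.0087, 0.2133]
eef_rot: [0.763, 0.637, 0.092, 0.052]
contact_force: [-0.3, 0.1, -0.3]
opening: 0.004
finger_force: 0.0
row-frame TCP [ 0.5008 -0.0968  0.2133] axes(cols x,y,z in row) [[0.338, 0.917, 0.21], [0.938, -0.346, 0.001], [0.073, 0.197, -0.978]] q [-0.14  0.54  0.12  2.14 -0.36  0.26  0.12] F [-0.3  0.1 -0.3]
to (.54,-.096,.123) in tool [0.0073 0.0179 0.0965]
```

```bash
python3 -m inch '-1 0 0 0 0 0 -.121;-1 0 0 0 0 0 -.121;-1 0 0 0 0 0 -.121;-1 0 0 0 0 0 -.121;-1 0 0 0 0 0 -.121;-1 0 0 0 0 0 -.121;-1 0 0 0 0 0 -.121;-1 0 0 0 0 0 -.121;-1 0 0 0 0 0 -.121;-1 0 0 0 0 0 -.121;-1 0 0 0 0 0 -.121;-1 0 0 0 0 0 -.121;-1 0 0 0 0 0 -.121;-1 0 0 0 0 0 -.121;-1 0 0 0 0 0 -.121;-1 0 0 0 0 0 -.121;-1 0 0 0 0 0 0'; python3 g.py
```

```text
clock: 15.33
tool_pos: [0.51, -0.0089, 0.2131]
eef_rot: [-0.09, 0.99, 0.009, 0.105]
contact_force: [0.3, 0.2, -0.0]
opening: 0.007
finger_force: 0.0
row-frame TCP [ 0.5007 -0.0969  0.2131] axes(cols x,y,z in row) [[-0.978, -0.008, 0.209], [-0.008, 1.0, 0.0], [-0.209, -0.001, -0.978]] q [ 0.13  0.55 -0.28  2.13  0.46  0.3   1.22] F [ 0.3  0.2 -0. ]
to (.54,-.096,.123) in tool [-0.0196  0.0007  0.0964]
```

q5 is now positive, so I tilt forward (about tool −y).

```bash
python3 -m inch '-1 0 0 0 0 -.1 0;-1 0 0 0 0 -.1 0;-1 0 0 0 0 -.1 0;-1 0 0 0 0 -.1 0;-1 0 0 0 0 -.1 0;-1 0 0 0 0 -.1 0;-1 0 0 0 0 -.1 0;-1 0 0 0 0 -.1 0;-1 0 0 0 0 0 0;-1 0 0 0 0 0 0'; python3 g.py
```

```text
clock: 16.17
tool_pos: [0.4726, -0.0307, 0.1916]
eef_rot: [-0.092, 0.982, -0.01, 0.162]
contact_force: [0.4, 0.4, 1.0]
opening: 0.007
finger_force: 0.0
row-frame TCP [ 0.4602 -0.1119  0.1916] axes(cols x,y,z in row) [[-0.948, -0.005, 0.317], [-0.02, 0.999, -0.046], [-0.316, -0.05, -0.947]] q [ 0.31  0.58 -0.52  2.35  1.8   0.31 -0.1 ] F [0.4 0.4 1. ]
to (.54,-.096,.123) in tool [-0.0543  0.019   0.0895]
```

```bash
python3 -m inch '-1 -.005 0 0 0 -.08 0;-1 -.005 0 0 0 -.08 0;-1 -.005 0 0 0 -.08 0;-1 -.005 0 0 0 -.08 0;-1 0 0 0 0 -.08 0;-1 0 0 0 0 0 0;-1 0 0 0 0 0 0'; python3 g.py
```

```text
clock: 16.75
tool_pos: [0.496, -0.0225, 0.1946]
eef_rot: [-0.098, 0.943, 0.008, 0.317]
contact_force: [-0.1, -0.1, -0.2]
opening: 0.004
finger_force: 0.0
row-frame TCP [ 0.4846 -0.1079  0.1946] axes(cols x,y,z in row) [[-0.8, -0.018, 0.6], [-0.043, 0.999, -0.028], [-0.599, -0.048, -0.799]] q [ 0.64  0.88 -1.17  2.56  2.24  0.99 -0.46] F [-0.1 -0.1 -0.2]
to (.54,-.096,.123) in tool [-0.0019  0.0143  0.0901]
```

```bash
sed -i 's/(\[\.54,-\.096,\.123\])/([.54,-.101,.05])/;s/to (.54,-.096,.123)/to (.54,-.101,.05)/' g.py; python3 -m inch '-1 .0071 .0022 .0248 0 0 0;-1 .0071 .0022 .0248 0 0 0;-1 .0071 .0022 .0248 0 0 0;-1 .0071 .0022 .0248 0 0 0;-1 0 0 0 0 0 0'; python3 g.py
```

```text
clock: 17.17
tool_pos: [0.5329, -0.0133, 0.0963]
eef_rot: [-0.1, 0.943, 0.003, 0.316]
contact_force: [-0.6, -0.2, 0.0]
opening: 0.004
finger_force: 0.0
row-frame TCP [ 0.5225 -0.1052  0.0963] axes(cols x,y,z in row) [[-0.8, -0.018, 0.599], [-0.048, 0.998, -0.035], [-0.597, -0.057, -0.8]] q [ 0.54  1.15 -1.05  2.5   2.41  1.19 -0.46] F [-0.6 -0.2  0. ]
to (.54,-.101,.05) in tool [0.0135 0.0065 0.0474]
```

```bash
python3 -m inch '-1 0 0 0 -.03 -.05 .055;-1 .0045 .002 .0155 0 0 0;-1 .0045 .002 .0155 0 0 0;-1 .0045 .002 .0155 0 0 0;-1 0 0 0 0 0 0'; python3 g.py
```

```text
clock: 17.58
tool_pos: [0.5515, -0.0036, 0.0553]
eef_rot: [-0.079, 0.937, 0.029, 0.34]
contact_force: [0.8, 0.1, 0.0]
opening: 0.011
finger_force: 0.0
row-frame TCP [ 0.5426 -0.0989  0.0553] axes(cols x,y,z in row) [[-0.767, 0.005, 0.642], [0.004, 1.0, -0.003], [-0.642, 0.0, -0.767]] q [ 0.56  1.3  -1.04  2.47  2.55  1.27 -0.48] F [0.8 0.1 0. ]
to (.54,-.101,.05) in tool [ 0.0054 -0.0021  0.0024]
```

```bash
python3 -m inch '-1 .0032 -.002 .0038 0 0 0;-1 -.0023 0 .0019 0 0 0;-1 -.0023 0 .0019 0 0 0;-1 -.0023 0 .0019 0 0 0;-1 -.0023 0 .0019 0 0 0;-1 -.0019 0 .0016 0 0 0;-1 -.0019 0 .0016 0 0 0;-1 -.0019 0 .0016 0 0 0;-1 -.0019 0 .0016 0 0 0;-1 -.0019 0 .0016 0 0 0;-1 -.0019 0 .0016 0 0 0;-1 -.0019 0 .0016 0 0 0;-1 -.0019 0 .0016 0 0 0'; python3 g.py;python3 b.py
```

```text
clock: 18.67
tool_pos: [0.5826, 0.0011, 0.0509]
eef_rot: [-0.078, 0.936, 0.032, 0.341]
contact_force: [-3.8, -0.2, 2.2]
opening: 0.008
finger_force: 1.8
row-frame TCP [ 0.574  -0.0996  0.0509] axes(cols x,y,z in row) [[-0.765, 0.004, 0.644], [0.007, 1.0, 0.002], [-0.644, 0.006, -0.765]] q [ 0.56  1.3  -1.04  2.37  2.54  1.18 -0.43] F [-3.8 -0.2  2.2]
to (.54,-.101,.05) in tool [ 0.0266 -0.0016 -0.0212]
side 1355 rx [0.6141 0.7075] ry [-0.0696  0.0309] z 0.1651
side 422 rx [0.5908 0.6838] ry [-0.1189 -0.0839] z 0.1647
dir [ 1.    -0.016] n row [0.001 0.08  0.997]
```

It slides level at 4 N, with 23 mm left.

```bash
python3 -m inch '-1 -.0019 0 .0016 0 0 0;-1 -.0019 0 .0016 0 0 0;-1 -.0019 0 .0016 0 0 0;-1 -.0019 0 .0016 0 0 0;-1 -.0019 0 .0016 0 0 0;-1 -.0019 0 .0016 0 0 0;-1 -.0019 0 .0016 0 0 0;-1 -.0019 0 .0016 0 0 0'; python3 g.py;python3 b.py
```

```text
clock: 19.43
tool_pos: [0.6027, 0.0043, 0.0511]
eef_rot: [-0.078, 0.936, 0.031, 0.341]
contact_force: [-2.5, -1.0, 0.3]
opening: 0.008
finger_force: 1.5
row-frame TCP [ 0.5944 -0.0999  0.0511] axes(cols x,y,z in row) [[-0.765, 0.005, 0.644], [0.007, 1.0, 0.001], [-0.644, 0.006, -0.765]] q [ 0.55  1.29 -1.03  2.32  2.52  1.13 -0.4 ] F [-2.5 -1.   0.3]
to (.54,-.101,.05) in tool [ 0.0423 -0.0014 -0.0342]
side 1346 rx [0.6141 0.7076] ry [-0.0692  0.0303] z 0.1651
side 424 rx [0.6106 0.7041] ry [-0.1194 -0.0838] z 0.1648
dir [ 1.    -0.008] n row [0.002 0.077 0.997]
```

```bash
python3 -m inch '-1 -.0019 0 .0016 0 0 0;-1 -.0006 0 .0005 0 0 0;-1 0 0 0 0 0 0;-1 .003 0 -.0025 0 0 0;-1 .006 0 -.005 0 0 0;-1 .012 0 -.01 0 0 0;-1 .02 0 -.017 0 0 0;-1 .01 0 -.03 0 0 0;-1 0 0 -.04 0 0 0;-1 0 0 -.04 0 0 0;-1 0 0 -.04 0 0 0;-1 0 0 0 0 0 0'; python3 b.py; python3 - <<'E'
from h import *
p,d=snapshot("top");cv2.imwrite("pics/top4.png",cv2.resize(p[110:215,245:415,::-1],None,fx=4.5,fy=4.5,interpolation=cv2.INTER_CUBIC))
P=pts("top",d);xy=P[...,:2];rx=xy@X;ry=xy@Y
for lo,hi in((-.078,.05),(-.14,-.078)):
    m=(abs(P[...,2]-.166)<.006)&(rx>.55)&(rx<.75)&(ry>lo)&(ry<hi)
    r=cv2.minAreaRect((np.stack([rx[m],ry[m]],-1)*1000).astype(np.float32));print(m.sum(),np.round(r[0],1),np.round(r[1],1),round(r[2],1))
E
```

```text
clock: 20.53
tool_pos: [0.5112, -0.0251, 0.1375]
eef_rot: [-0.076, 0.94, 0.034, 0.33]
contact_force: [0.0, -0.5, 0.1]
opening: 0.003
finger_force: 0.0
side 1345 rx [0.6142 0.7076] ry [-0.07    0.0308] z 0.1652
side 420 rx [0.6133 0.7065] ry [-0.1201 -0.0845] z 0.1647
dir [ 1.    -0.028] n row [-0.002 -0.081 -0.997]
1532 [662.9 -20.6] [106.8  97.5] 89.3
511 [ 661.8 -100.3] [35.4 95.9] 88.8
```

View pics/top4.png

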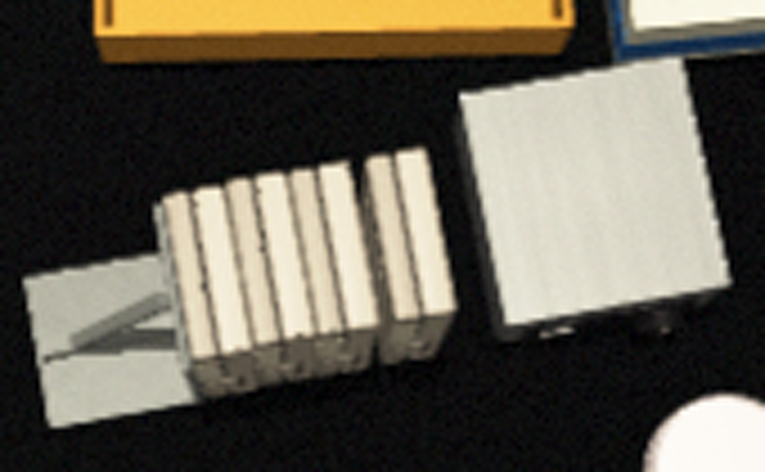

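The crop shows the box (370–455, 150–360) upright, parallel and flush with the row. Its centre is 43.7 mm from its neighbour's, the spine is off by about 1 mm, and the robot is clear, so I hand the job in.

```bash
python3 -c "
from plant import *
print(r.finish_job())"
```

```text
the job is handed in; nothing more can be done
None
```

The job is handed in (no verdict came back): by camera the slumped box stands upright and parallel to its neighbour, about 9 mm from it and flush within about 1 mm, with the row in place; my first push on its spine was too high and tipped it back briefly by roughly 8° before it settled, so I finished with a low push.

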